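# Gauge the coating on a cast cover

### The arm

A 7-joint arm with a two-finger parallel gripper is mounted at the origin on the work surface. World frame = base frame: x ahead of the robot, y to its left, z up, the work surface at z = 0. Lengths are in m, angles in rad, forces in N, time in s.
With the tool pointing down it reaches from about 0.4 to 0.875 m from the base axis. Payload 19.3 kg.
Tool frame: the origin (TCP) lies midway between the tips of the shut fingers; the grasp point (between the pads) lies 19 mm behind it; z points along the fingers, y is the direction in which the jaws open and shut (so a half turn about z gives the same grasp; the last joint's range is limited). The gripper opens to 85 mm and grips with 20 to 120 N. Pads are 22 mm wide; open, the fingers measure 114 mm over their backs; the gripper's body (76 mm by 85 mm) begins 54 mm behind the grasp point. The pads swing forward as they close: fully open they stand 13 mm farther back than shut.
Start: joints at [-1.243, 0.521, -0.036, 1.599, 0.021, 1.021, -0.113], TCP at [0.242, 0.576, 0.231] pointing down, gripper open.
Joint ranges: [-2.91, 2.91], [-0.3, 2.13], [-1.5, 1.42], [0.17, 2.43], [-1.26, 4.41], [0.16, 1.93], [-2.52, 2.52]. Speed limits (rad/s): [1.89, 1.89, 2.39, 2.39, 3.01, 3.01, 3.01].

### API

Orientations are given as [roll, pitch, yaw] about the fixed x, y, z axes, in that order (R = Rz(yaw) Ry(pitch) Rx(roll)).
In Python, from workcell import bot gives the robot as it stands.
- The arm moves only by the tool servo_tool, never from a script. Its argument "plan" is a list of rows, each a list of 5 numbers: the shift along the world's x, y, z in mm, then the turn about the world's z in rad, then the gripper's target within -1 to 1 (shut at 1, half-way at 0, fully open at -1). In form: [[tx, ty, tz, yaw, jaw], ...]. A call has exactly 10 rows; each row is the pose to reach, as a shift and turn from the pose commanded when the call began; what a row does not reach only later rows make up. A row lasts 1/12 s, in which the tool goes at most 41.7 mm and 7.16 degrees, less where a joint would pass 70% of its speed; a pose out of reach is approached as far as the arm can. A call with a gripper value outside its range is refused whole. The fingers move at their own pace and stop on an object; "squeeze" is the grip in N (left out, the last holds). Time passes only in rows, so rows that repeat a pose let the fingers close, or fill a call up. It gives the time, the measured TCP pose, the force and the opening at its end, in the units of the state.
- bot.observe(): the state, without advancing time (a new reading comes with each control period).
- bot.grab_frame(name): name is "side" or "top" or "wrist"; returns the picture (400x640x3 uint8, blue, green, red); there is no depth.
- bot.calibration(name): a dict with "fx", "fy", "cx", "cy" (pixels), "T" (4x4, takes a point from camera to world coordinates). Camera axes: x right, y down, z forward; pixel columns grow to the right and rows downward; lengths in m; the calibration is good to about 2 mm. A picture is of the moment at which its call begins: read the wrist's pose just before it. calibration takes no time and is no camera call; for the wrist camera it gives the pose at the moment of the call.
- bot.job_done(): hands the job in, once; it reports no verdict.
The state is a dict: "clock": time; "qpos": joint angles; "qd": joint speeds; "joint_efforts": joint torques, N m; "position": TCP position; "tool_rot": TCP orientation; "force": force on the tool from outside, world axes, zero at the start; "moment": the same for the moment, N m; "grip_width": finger opening in m.
Only numpy, scipy, OpenCV 4.12 (cv2) and the standard library are available. Lean on these libraries where they do the work, as an engineer would, in place of code of your own. Each camera call takes 0.05 s, during which the arm holds its last target.

### The job

Lift the coated cover by its knob, lower it onto the open cup of the measuring nest so it sits seated and level, and let go of it. Then take the gauge out of its holder and, holding it upright, set its spring probe gently inside the ring printed on the cover, pressed in about half its travel, with nothing but the probe touching the cover besides the nest. Finish while still holding the gauge there; leave the other things on the bench where they are.

Things in the scene. Friction and masses are not known exactly. Their poses are not given: they have to be found in the camera images.
- cover: Loose grey coated cast cover, 0.3 kg: round plate 116 mm across, 6 mm thick; under it a spigot 84 mm across, 8 mm deep; on top a central upright knob 22 mm across, 32 mm tall. Origin: centre of the spigot's underside, on which it stands; z up through the knob. Plate top at z 14 mm, knob top at 46 mm. x points to the printed ring.
- mark (a point): Centre of the thin dark printed ring (20 mm inside, 25 mm outside diameter, flat) on top of the cover's plate, 34 mm from the cover's axis along the cover's x.
- nest_rim (a point): Centre of the mouth of the measuring nest, at rim height, 60 mm above the bench: an aluminium cup, 104 mm outside, 92 mm inside diameter, fixed on a 130 mm square steel base. z up. The cover's spigot enters the mouth with 4 mm play all round and its plate rests on the rim; the cover's origin is then 8 mm below this point.
- holder: Fixed upright black tube, 60 mm outside and 36 mm inside diameter, 85 mm tall on a foot 90 mm across; the gauge hangs in it by its collar. Origin: centre of the foot's underside, on the bench; z up.
- gauge: Loose pen-shaped coating gauge, 0.13 kg, hanging upright in the holder, probe down; lift 62 mm to clear it. Origin: on its axis, where the probe ends when fully out (25 mm above the bench in the holder); z up along it. From there: barrel 24 mm across to z 60 mm, collar 44 mm across 60 to 66 mm (rests on the holder's top), round grip 26 mm across 66 to 130 mm, cap to 135 mm.
- probe_tip (a point): Centre of the free end of the gauge's sprung steel probe, a pin 8 mm across that moves along the gauge's axis. 12 mm of it stick out of the barrel when it is out.
- probe (a joint): How far the probe is pushed into the gauge, in m: 0 fully out, 0.008 fully in (hard stop). Pushing takes about 1 N to start and 0.5 N more for each mm (3 N at half travel).
- casting_near: Bystander: loose U-bent cast tube, about 95 x 80 mm, 28 mm high, on the robot's side of the bench. Origin inside the bend, at bench level.
- casting_far: Bystander: another such bent casting on the far side of the bench. Origin inside the bend, at bench level.
- plug: Bystander: loose rubber masking plug, a cone 30 mm across and 34 mm tall. Origin: centre of its underside.
- disc: Bystander: loose grey plain disc, 60 mm across, 8 mm thick. Origin: centre of its underside.
- brush: Bystander: loose hand brush lying on the far side. Origin: on its underside.
- jar: Bystander: loose closed jar, 56 mm across, 70 mm tall. Origin: centre of its underside.
Mind the look-alikes: they are no part of the job. What is shaped like the cover but turquoise is not meant.

How it is judged:
By the outcome, as a careful person would: the job done as asked, in the order asked, and still so for the second after the job is handed in, while the arm keeps its last pose, push and grip.
It also fails if it takes over 62 s, if anything falls off the work surface, if the arm or the gripper's body presses on something with over 40 N, if the wrist force passes 120 N, or if a joint passes its speed limit or range.

## Working session

There is one attempt and no reset: what is moved stays moved. The work goes in short steps, Python scripts to look and compute and a tool call to move; the robot and the scene stay as the last step left them, time stands still between calls to the robot, and variables do not carry over. Pictures are saved under pics/ and viewed, and the job is handed in when it is done.

Besides the shell and the picture viewer there is one more tool, called as name(argument=value, ...), one argument or row to a line, values as JSON. servo_tool: Moves the arm, as the interface text tells. Its arguments: {"type":"object","properties":{"plan":{"type":"array","items":{"type":"array","items":{"type":"number"}}},"squeeze":{"type":"number"}},"required":["plan"]}

```bash
mkdir -p pics; ls
python3 - <<'E'
from workcell import bot
import cv2
print(bot.observe())
for n in ("side","top","wrist"):
    c=bot.calibration(n); print(n,c)
    cv2.imwrite(f"pics/{n}0.png",bot.grab_frame(n))
E
```

```text
pics
{'clock': 0.0, 'qpos': array([-1.24317692,  0.52205507, -0.03630601,  1.60001115,  0.02119546,
        1.02111286, -0.11278271]), 'qd': array([ 0.00112767, -0.00073107,  0.00025373,  0.00037776, -0.00012244,
        0.00032451,  0.00148498]), 'joint_efforts': array([ 3.12675766e-04, -9.27100682e+01,  1.97969645e+00, -3.69936490e+01,
        1.78399240e-02,  8.18023720e-03, -5.81982044e-05]), 'position': array([0.24204063, 0.5758506 , 0.23069927]), 'tool_rot': array([-3.14039468e+00,  9.34322985e-05,  2.74375976e+00]), 'force': array([ 0.0792902 , -0.76389538, -0.33827465]), 'moment': array([0.00355976, 0.0074097 , 0.05454405]), 'grip_width': 0.08531103033858309}
side {'fx': 455.3033987020217, 'fy': 455.3033987020217, 'cx': 326.45735300888384, 'cy': 202.71194576942517, 'T': array([[ 0.9836731 , -0.13452921,  0.11953714,  0.43885969],
       [-0.17965072, -0.77325395,  0.60811508, -0.56129923],
       [ 0.01062333, -0.61966138, -0.78479737,  0.8081864 ],
       [ 0.        ,  0.        ,  0.        ,  1.        ]])}
top {'fx': 364.3470206991119, 'fy': 364.3470206991119, 'cx': 323.56236440857344, 'cy': 197.45778528645954, 'T': array([[ 1.80725921e-02, -9.78042598e-01,  2.07619984e-01,
         4.25062559e-01],
       [-9.99829081e-01, -1.84879613e-02, -6.02567028e-05,
         3.07286498e-02],
       [ 3.89740384e-03, -2.07583408e-01, -9.78209558e-01,
         7.85940496e-01],
       [ 0.00000000e+00,  0.00000000e+00,  0.00000000e+00,
         1.00000000e+00]])}
wrist {'fx': 279.5612727400963, 'fy': 279.5612727400963, 'cx': 320.791908423714, 'cy': 196.58598756013365, 'T': array([[ 3.87455396e-01,  8.88427109e-01,  2.46121084e-01,
         1.78645849e-01],
       [ 9.21888013e-01, -3.73131599e-01, -1.04380562e-01,
         6.00473288e-01],
       [-8.98967299e-04,  2.67338889e-01, -9.63602153e-01,
         3.73736385e-01],
       [ 0.00000000e+00,  0.00000000e+00,  0.00000000e+00,
         1.00000000e+00]])}
```

View pics/top0.png

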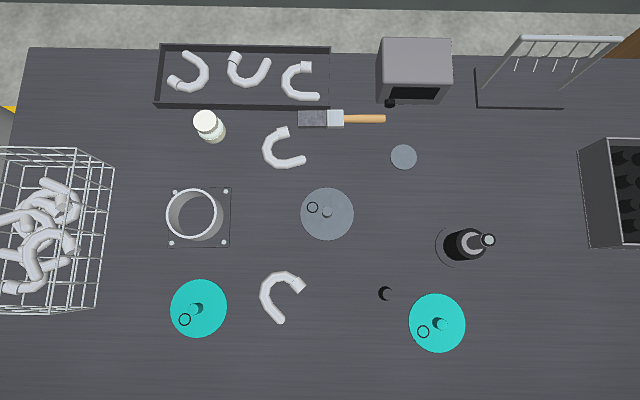

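View pics/side0.png

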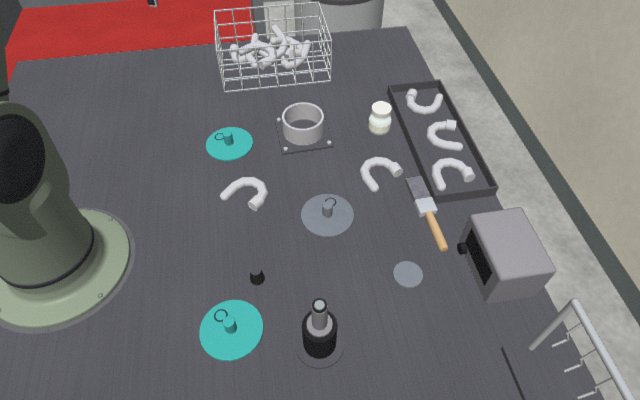

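View pics/wrist0.png

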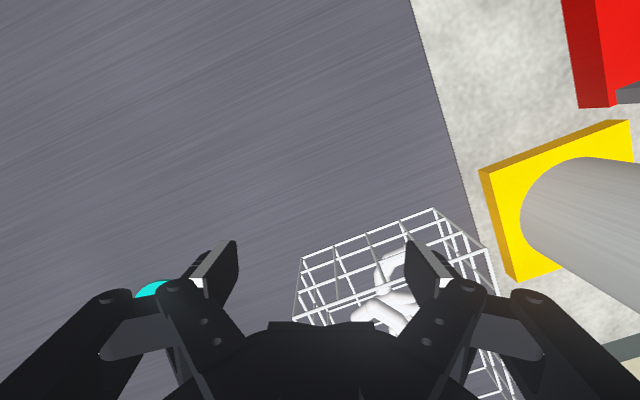

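The top view shows the grey cover at (327,213) with its ring at (312,208). The nest mouth is at (193,213) and the holder and gauge are at (465,244). I'll measure these next.

```bash
cat > h.py <<'E'
import numpy as np, cv2
from workcell import bot
def ray(c,u,v):
    u=np.atleast_1d(u).astype(float);v=np.atleast_1d(v).astype(float)
    d=np.stack([(u-c['cx'])/c['fx'],(v-c['cy'])/c['fy'],np.ones_like(u)],1)@c['T'][:3,:3].T
    return c['T'][:3,3],d
def plane(c,u,v,z):
    o,d=ray(c,u,v); return o+d*((z-o[2])/d[:,2])[:,None]
def proj(c,p):
    p=np.atleast_2d(p); q=(p-c['T'][:3,3])@c['T'][:3,:3]
    return np.stack([q[:,0]/q[:,2]*c['fx']+c['cx'],q[:,1]/q[:,2]*c['fy']+c['cy']],1)
def circ(P):
    A=np.c_[2*P[:,:2],np.ones(len(P))]; s=np.linalg.lstsq(A,(P[:,:2]**2).sum(1),rcond=None)[0]
    r=np.sqrt(s[2]+s[0]**2+s[1]**2); res=np.hypot(*(P[:,:2]-s[:2]).T)-r
    return s[:2],r,np.std(res)
def tri(c1,uv1,c2,uv2):
    o1,d1=ray(c1,*uv1);o2,d2=ray(c2,*uv2);d1=d1[0];d2=d2[0]
    st=np.linalg.lstsq(np.c_[d1,-d2],o2-o1,rcond=None)[0]
    a=o1+d1*st[0];b=o2+d2*st[1]; return (a+b)/2,np.linalg.norm(a-b)
E
python3 - <<'E'
import cv2
t=cv2.imread('pics/top0.png');s=cv2.imread('pics/side0.png')
def crop(i,x,y,w,h,k=5): return cv2.resize(i[y:y+h,x:x+w],(w*k,h*k),interpolation=cv2.INTER_CUBIC)
cv2.imwrite('pics/a.png',crop(t,290,175,80,75))
cv2.imwrite('pics/b.png',cv2.hconcat([crop(t,155,175,80,75),crop(t,430,210,80,75)]))
cv2.imwrite('pics/c.png',cv2.hconcat([crop(s,285,180,80,75),crop(s,280,290,80,75)]))
for (x,y) in [(340,225),(327,195),(300,225),(340,180),(290,235),(360,240)]: print(x,y,t[y,x])
print(s[215,310],s[225,335],s[250,320], s[215,280])
E
```

```text
340 225 [150 139 130]
327 195 [146 136 127]
300 225 [97 91 90]
340 180 [103  96  93]
290 235 [100  94  92]
360 240 [99 93 91]
[154 143 136] [150 142 135] [99 91 94] [102  96  94]
```

View pics/b.png

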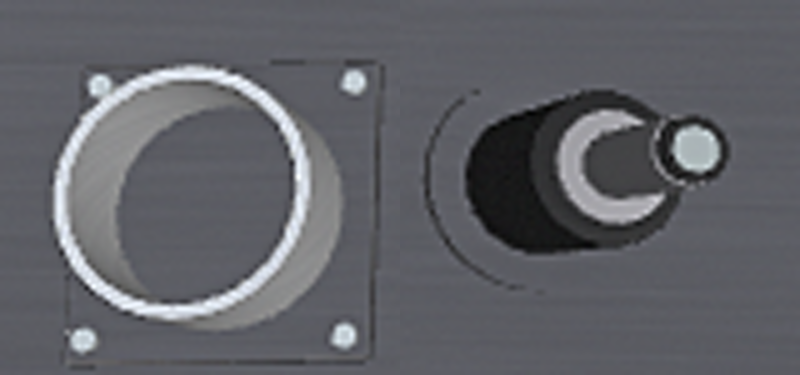

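View pics/c.png

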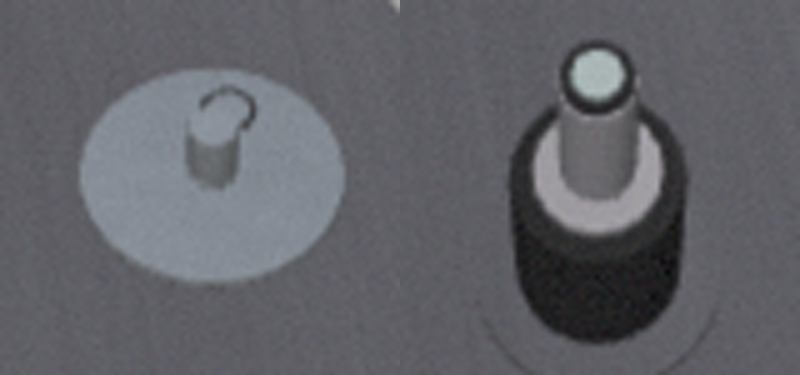

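View pics/a.png

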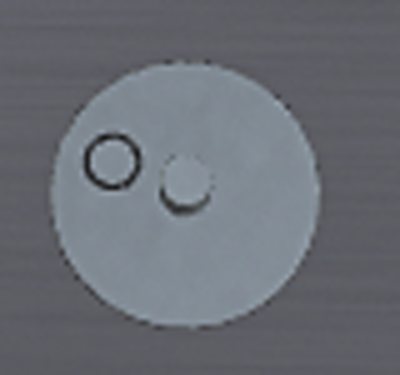

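```bash
cat > m.py <<'E'
from h import *
def comp(m,u,v):
    n,l,st,ce=cv2.connectedComponentsWithStats(m.astype(np.uint8),connectivity=4)
    ys,xs=np.nonzero(m); i=np.argmin((xs-u)**2+(ys-v)**2); return l==l[ys[i],xs[i]]
def hullpts(m): 
    c=max(cv2.findContours(m.astype(np.uint8),cv2.RETR_EXTERNAL,cv2.CHAIN_APPROX_NONE)[0],key=cv2.contourArea)
    return cv2.convexHull(c)[:,0,:].astype(float)
def edge(c,m,z):
    h=hullpts(m); return circ(plane(c,h[:,0],h[:,1],z))
def cen(c,m,z):
    y,x=np.nonzero(m); return plane(c,x.mean(),y.mean(),z)[0],len(x)
E
python3 - <<'E'
from m import *
I={n:cv2.imread(f'pics/{n}0.png') for n in('top','side')}
for n,cv,ring,nest,cap in [('top',(340,225),(312,208),(150+20,193),(489,240)),('side',(310,225),(330,201),(303,108),(319,305))]:
    c=bot.calibration(n); g=I[n].astype(int).max(2); b=I[n]
    m=comp((g>125)&(g<180),*cv); print(n,'cover',edge(c,m,.014))
    # ring
    if n=='top':
        M=np.zeros_like(g,bool);M[198:218,302:322]=1; r=(g<115)&M
    else:
        M=np.zeros_like(g,bool);M[193:210,318:340]=1; r=(g<115)&M
    print('ring',cen(c,r,.014))
    m=comp(g>190,*( (167,214) if n=='top' else (303,108)));h=hullpts(m);print('nest',edge(c,m,.06),h.min(0),h.max(0))
    m=comp(g>160,*cap); y,x=np.nonzero(m);print('cap',cen(c,m,.16),edge(c,m,.16)[1:])
E
```

```text
top cover (array([0.55470928, 0.02344029]), np.float64(0.05714085842585237), np.float64(0.0002340718428443561))
ring (array([0.57069826, 0.0592773 , 0.014     ]), 55)
nest (array([0.54265057, 0.29761726]), np.float64(0.05087588945327768), np.float64(0.00019613746986208585)) [166. 188.] [216. 238.]
cap (array([ 0.48985162, -0.25440237,  0.16      ]), 63) (np.float64(0.007293572521219297), np.float64(0.00015272348023734437))
side cover (array([0.55535119, 0.0234649 ]), np.float64(0.05719071078450624), np.float64(0.00025353845024237153))
ring (array([0.5696825 , 0.06427326, 0.014     ]), 68)
nest (array([0.5436261 , 0.29760335]), np.float64(0.050658471178285244), np.float64(0.00025694644306848606)) [282. 103.] [323. 129.]
cap (array([ 0.49040973, -0.25321693,  0.16      ]), 66) (np.float64(0.007043054307747029), np.float64(9.815359432334377e-05))
```

Both cameras agree to about 1 mm. The cover is at (0.555, 0.0235), the nest at (0.543, 0.2976) and the gauge at (0.490, -0.254). I'll move toward the cover.

servo_tool(
  plan=[
    [19, -34, -3, 0, -1],
    [38, -69, -6, 0, -1],
    [58, -104, -9, 0, -1],
    [78, -138, -12, 0, -1],
    [98, -173, -15, 0, -1],
    [117, -208, -18, 0, -1],
    [137, -243, -21, 0, -1],
    [157, -277, -24, 0, -1],
    [177, -312, -27, 0, -1],
    [197, -347, -30, 0, -1],
  ],
  squeeze=60,
)

```text
clock: 0.98
position: [0.4397, 0.2274, 0.2012]
tool_rot: [3.142, 0.0, 2.744]
force: [1.5, 0.2, 1.0]
grip_width: 0.0851
```

Run:
```python
from h import *
s=bot.observe();print(s['clock'],s['qpos'].round(3),s['position'],s['tool_rot'],s['force'])
c=bot.calibration('top');print('ring',plane(c,312.4,207.2,.014),'knobtop',plane(c,290+187/5,175+178/5,.046))
```

```text
0.9833 [-0.631  0.356  0.043  1.97  -0.021  0.816  0.597] [0.43965702 0.22736463 0.20121539] [3.14151202e+00 2.62704926e-05 2.74396460e+00] [1.54547641 0.18836601 1.00669612]
ring [[0.56700605 0.05432655 0.014     ]] knobtop [[0.55458362 0.02227699 0.046     ]]
```

servo_tool(
  plan=[
    [19, -34, -5, 0, -1],
    [38, -68, -10, 0, -1],
    [58, -102, -20, 0, -1],
    [77, -136, -35, 0, -1],
    [96, -170, -50, 0, -1],
    [110, -195, -70, 0, -1],
    [115, -204, -90, 0, -1],
    [115, -204, -105, 0, -1],
    [115, -204, -110, 0, -1],
    [115, -204, -110, 0, -1],
  ],
)

```text
clock: 1.82
position: [0.5533, 0.0253, 0.0902]
tool_rot: [-3.141, -0.002, 2.744]
force: [-0.2, -0.8, 0.9]
grip_width: 0.0855
```

Run:
```python
from h import *
s=bot.observe();print(s['clock'],s['qpos'].round(3),s['position'],s['tool_rot'],s['force'])
c=bot.calibration('wrist');im=bot.grab_frame('wrist');cv2.imwrite('pics/w1.png',im)
print(proj(c,[[.555,.0233,.046],[.555,.0233,.014]]))
```

```text
1.8167 [-0.201  0.607  0.068  1.902 -0.065  0.637  1.08 ] [0.55334517 0.02529313 0.09020297] [-3.14052701e+00 -2.06372619e-03  2.74386420e+00] [-0.21772585 -0.847983    0.87555147]
[[322.03883259 221.57811589]
 [321.9091228  207.90804021]]
```

View pics/w1.png

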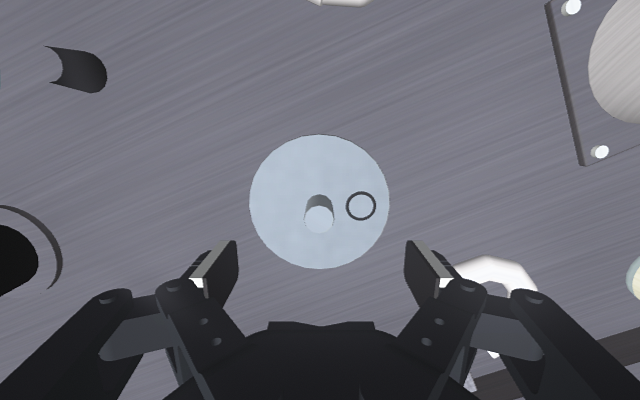

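The wrist view shows the knob top at (319,220) against a predicted (322,222), so it's centred to about 2 mm. Next I descend and grip.

servo_tool(
  plan=[
    [0, 0, -20, 0, -1],
    [0, 0, -40, 0, -1],
    [0, 0, -58, 0, -1],
    [0, 0, -68, 0, -1],
    [0, 0, -70, 0, -1],
    [0, 0, -70, 0, 0],
    [0, 0, -70, 0, 1],
    [0, 0, -70, 0, 1],
    [0, 0, -70, 0, 1],
    [0, 0, -70, 0, 1],
  ],
)

```text
clock: 2.7
position: [0.5545, 0.0252, 0.0219]
tool_rot: [3.141, 0.001, 2.744]
force: [0.6, -0.4, 1.1]
grip_width: 0.0257
```

servo_tool(
  plan=[
    [0, 0, 0, 0, 1],
    [0, 0, 0, 0, 1],
    [0, 0, 0, 0, 1],
    [0, 0, 3, 0, 1],
    [0, 0, 8, 0, 1],
    [0, 0, 15, 0, 1],
    [0, 0, 22, 0, 1],
    [0, 0, 30, 0, 1],
    [0, 0, 30, 0, 1],
    [0, 0, 30, 0, 1],
  ],
)

```text
clock: 3.53
position: [0.5545, 0.0253, 0.0519]
tool_rot: [3.141, 0.001, 2.744]
force: [0.0, -0.3, -3.1]
grip_width: 0.0199
```

Run:
```python
from h import *
s=bot.observe();print(s['clock'],s['qpos'].round(3),s['position'],s['tool_rot'],s['force'],s['moment'],s['grip_width'])
im=bot.grab_frame('wrist');cv2.imwrite('pics/w2.png',im)
```

```text
3.5333 [-0.195  0.67   0.059  1.916 -0.07   0.556  1.084] [0.55449325 0.02529885 0.05194167] [3.14098764e+00 9.80225224e-04 2.74385283e+00] [ 0.04320194 -0.32658035 -3.06298064] [ 0.04466439 -0.02504608  0.04038144] 0.019927497920621085
```

View pics/w2.png

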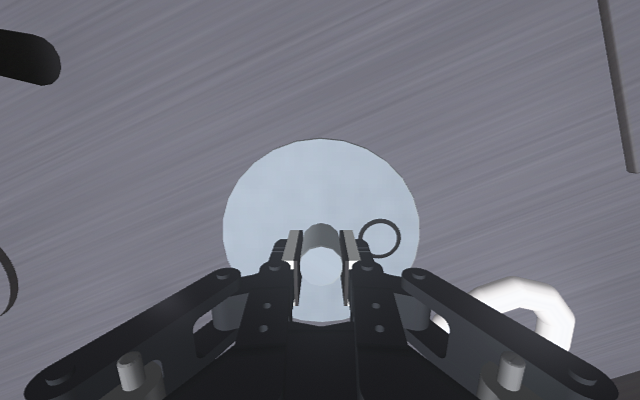

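The cover is held, with the force reading down 3 N. I'll carry it to the nest and turn it about -1.2 rad, so the ring ends up in clear view.

servo_tool(
  plan=[
    [0, 5, 20, -0.05, 1],
    [0, 15, 45, -0.15, 1],
    [-1, 40, 70, -0.25, 1],
    [-2, 72, 75, -0.35, 1],
    [-3, 105, 75, -0.45, 1],
    [-4, 138, 75, -0.55, 1],
    [-6, 170, 75, -0.65, 1],
    [-8, 200, 75, -0.75, 1],
    [-10, 228, 75, -0.85, 1],
    [-11, 248, 75, -0.95, 1],
  ],
)

```text
clock: 4.42
position: [0.5421, 0.2762, 0.1257]
tool_rot: [-3.141, -0.001, 1.791]
force: [-0.7, -0.4, -2.8]
grip_width: 0.02
```

servo_tool(
  plan=[
    [0, 12, 0, -0.1, 1],
    [0, 20, 0, -0.2, 1],
    [0, 24, 0, -0.25, 1],
    [0, 24, 0, -0.25, 1],
    [0, 24, -10, -0.25, 1],
    [0, 24, -20, -0.25, 1],
    [0, 24, -25, -0.25, 1],
    [0, 24, -25, -0.25, 1],
    [0, 24, -25, -0.25, 1],
    [0, 24, -25, -0.25, 1],
  ],
)

```text
clock: 5.25
position: [0.5434, 0.2969, 0.1014]
tool_rot: [3.141, -0.0, 1.544]
force: [0.5, -0.2, -3.3]
grip_width: 0.02
```

Run:
```python
from h import *
s=bot.observe();print(s['clock'],s['qpos'].round(3),s['position'],s['tool_rot'],s['force'],s['moment'],s['grip_width'])
for n in('wrist','side','top'):
    im=bot.grab_frame(n);cv2.imwrite(f'pics/{n}3.png',im)
t=cv2.imread('pics/side3.png')[60:180,230:390];cv2.imwrite('pics/s3c.png',cv2.resize(t,None,fx=4,fy=4,interpolation=2))
```

```text
5.25 [-0.865  0.714  0.408  1.734 -0.381  0.773 -0.296] [0.54338808 0.29690038 0.10142228] [ 3.14146037e+00 -6.34924518e-05  1.54363236e+00] [ 0.4901651  -0.21432879 -3.25856258] [0.08234613 0.0205359  0.06812346] 0.019955054302849575
```

View pics/s3c.png

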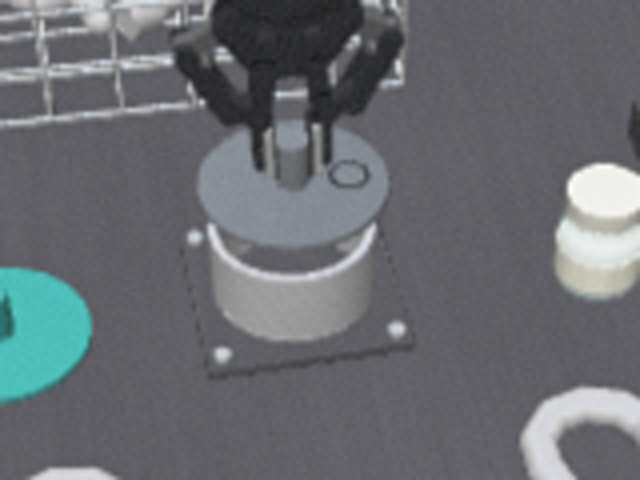

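View pics/wrist3.png

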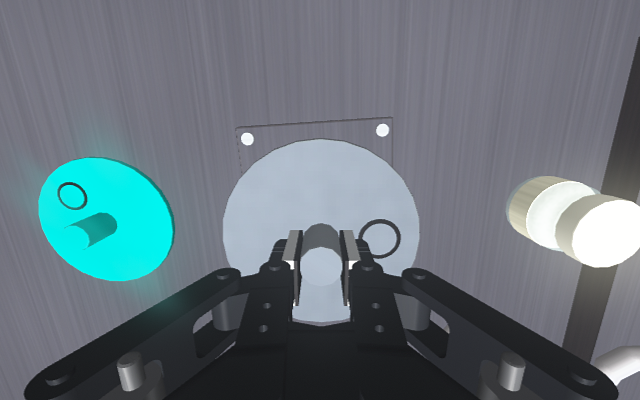

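View pics/top3.png

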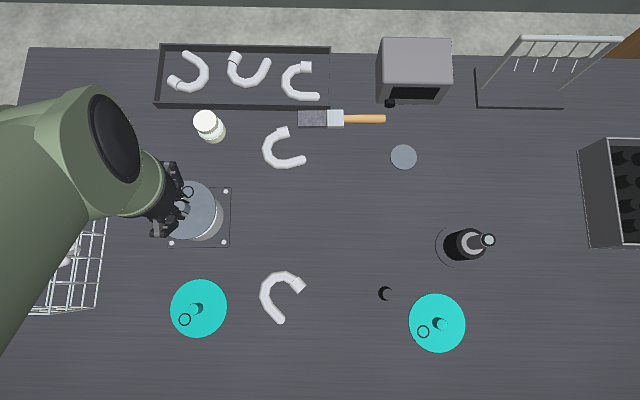

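Run:
```python
from m import *
c=bot.calibration('side');im=cv2.imread('pics/side3.png');g=im.astype(int)
m=(g[...,0]-g[...,2]>4)&(g.max(2)>105)&(g.max(2)<185)
M=np.zeros_like(m);M[88:123,276:330]=1
m=comp(m&M,300,115);h=hullpts(m);print(h.min(0),h.max(0));P=plane(c,h[:,0],h[:,1],.0935)
k=h[:,1]>100;print(circ(P[k]),k.sum())
```

```text
[279.  88.] [329. 122.]
(array([0.54398853, 0.29531551]), np.float64(0.06173456089694426), np.float64(0.004188452308668812)) 11
```

servo_tool(
  plan=[
    [0, 1, 0, 0, 1],
    [0, 2, 0, 0, 1],
    [0, 2, -6, 0, 1],
    [0, 2, -12, 0, 1],
    [0, 2, -17, 0, 1],
    [0, 2, -21, 0, 1],
    [0, 2, -24, 0, 1],
    [0, 2, -26, 0, 1],
    [0, 2, -27, 0, 1],
    [0, 2, -27, 0, 1],
  ],
)

```text
clock: 6.23
position: [0.5432, 0.2991, 0.0743]
tool_rot: [-3.142, -0.0, 1.544]
force: [0.3, -0.1, -3.3]
grip_width: 0.02
```

servo_tool(
  plan=[
    [0, 0, -0.3, 0, 1],
    [0, 0, -0.6, 0, 1],
    [0, 0, -0.8, 0, 1],
    [0, 0, -0.8, 0, 1],
    [0, 0, -0.8, 0, 1],
    [0, 0, -0.8, 0, 1],
    [0, 0, -0.8, 0, 1],
    [0, 0, -0.8, 0, 1],
    [0, 0, -0.8, 0, 1],
    [0, 0, -0.8, 0, 1],
  ],
)

```text
clock: 7.07
position: [0.5433, 0.2992, 0.0742]
tool_rot: [3.141, -0.0, 1.544]
force: [-3.7, -1.2, 8.0]
grip_width: 0.0199
```

It touches down within 0.3 mm of the predicted seated height. I'll release and lift.

servo_tool(
  plan=[
    [0, 0, 0.4, 0, 0.5],
    [0, 0, 0.4, 0, 0],
    [0, 0, 0.4, 0, -0.5],
    [0, 0, 0.4, 0, -1],
    [0, 0, 0.4, 0, -1],
    [0, 0, 0.4, 0, -1],
    [0, 0, 10, 0, -1],
    [0, 0, 30, 0, -1],
    [0, 0, 60, 0, -1],
    [0, 0, 90, 0, -1],
  ],
)

```text
clock: 7.9
position: [0.5428, 0.2988, 0.1648]
tool_rot: [-3.141, 0.001, 1.543]
force: [0.2, 1.0, 0.5]
grip_width: 0.085
```

servo_tool(
  plan=[
    [-2, -30, 30, 0, -1],
    [-4, -70, 40, 0, -1],
    [-6, -110, 40, 0, -1],
    [-8, -150, 40, 0, -1],
    [-10, -190, 40, 0, -1],
    [-12, -230, 40, 0, -1],
    [-14, -270, 40, 0, -1],
    [-16, -310, 40, 0, -1],
    [-18, -340, 40, 0, -1],
    [-20, -360, 40, 0, -1],
  ],
)

```text
clock: 8.73
position: [0.5226, -0.0645, 0.2045]
tool_rot: [3.141, 0.001, 1.541]
force: [-0.5, -0.2, 0.2]
grip_width: 0.085
```

Run:
```python
from h import *
s=bot.observe();print(s['clock'],s['qpos'].round(3),s['position'],s['tool_rot'],s['force'],s['grip_width'])
for n in('side','top'):
    im=bot.grab_frame(n);cv2.imwrite(f'pics/{n}4.png',im)
t=cv2.imread('pics/side4.png')[80:170,255:355];u=cv2.imread('pics/top4.png')[170:260,150:250]
cv2.imwrite('pics/s4c.png',cv2.resize(cv2.hconcat([t,u]),None,fx=4,fy=4,interpolation=2))
```

```text
8.7333 [-0.374  0.445  0.518  1.908 -0.285  0.86   0.259] [ 0.52259708 -0.06447271  0.20446693] [3.14069206e+00 5.15932192e-04 1.54051766e+00] [-0.4901934  -0.18761129  0.15838416] 0.08499969657578578
```

View pics/s4c.png

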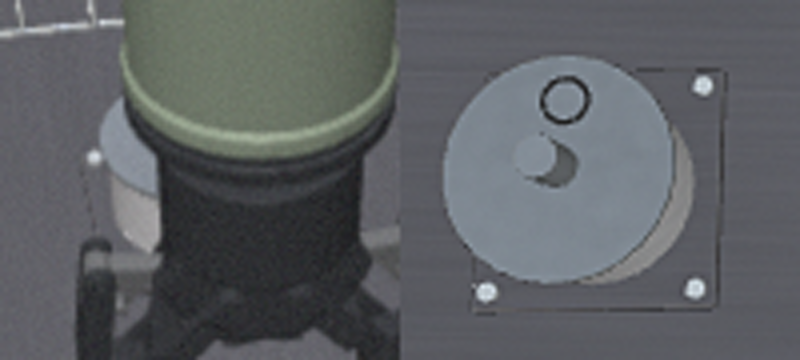

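Run:
```python
from m import *
c=bot.calibration('top');im=cv2.imread('pics/top4.png');g=im.astype(int).max(2)
m=comp((g>125)&(g<175)&(im[...,0].astype(int)-im[...,2]>12),180,225);print(edge(c,m,.066))
M=np.zeros_like(m);M[187:204,182:200]=1
r=(g<115)&M;y,x=np.nonzero(r);print(len(x),x.min(),x.max(),y.min(),y.max(),cen(c,r,.066))
w=np.clip(140-g,0,None)*M; yy,xx=np.mgrid[:400,:640]; print(plane(c,(w*xx).sum()/w.sum(),(w*yy).sum()/w.sum(),.066))
```

```text
(array([0.54417112, 0.29913041]), np.float64(0.05698530316273529), np.float64(0.00021400723360520799))
58 185 197 189 203 (array([0.57890845, 0.29880564, 0.066     ]), 58)
[[0.57851703 0.29884303 0.066     ]]
```

The plate is centred at (0.544, 0.299), level and seated, and the mark is at (0.578, 0.299). On to the gauge.

servo_tool(
  plan=[
    [-6, -35, 0, 0, -1],
    [-12, -70, 0, 0, -1],
    [-18, -105, 0, 0, -1],
    [-24, -140, 0, 0, -1],
    [-29, -170, 0, 0, -1],
    [-32, -187, 0, 0, -1],
    [-32, -190, 0, 0, -1],
    [-32, -190, -5, 0, -1],
    [-32, -190, -10, 0, -1],
    [-32, -190, -10, 0, -1],
  ],
)

```text
clock: 9.67
position: [0.4913, -0.2489, 0.1924]
tool_rot: [-3.14, -0.001, 1.546]
force: [0.5, -0.6, -0.2]
grip_width: 0.0858
```

Run:
```python
from h import *
s=bot.observe();print(s['clock'],s['qpos'].round(3),s['position'],s['tool_rot'],s['force'],s['grip_width'])
c=bot.calibration('wrist');im=bot.grab_frame('wrist');cv2.imwrite('pics/w5.png',im)
print(proj(c,[.49,-.2538,.16]), bot.observe()['position'])
```

```text
9.6667 [-0.006  0.502  0.512  1.856 -0.316  0.866  0.636] [ 0.4913139  -0.24891226  0.19241237] [-3.14035489e+00 -1.08288160e-03  1.54574283e+00] [ 0.48335062 -0.60956247 -0.23768014] 0.08583736602058836
[[320.5156573 228.4195991]] [ 0.49136726 -0.24912842  0.19285007]
```

View pics/w5.png

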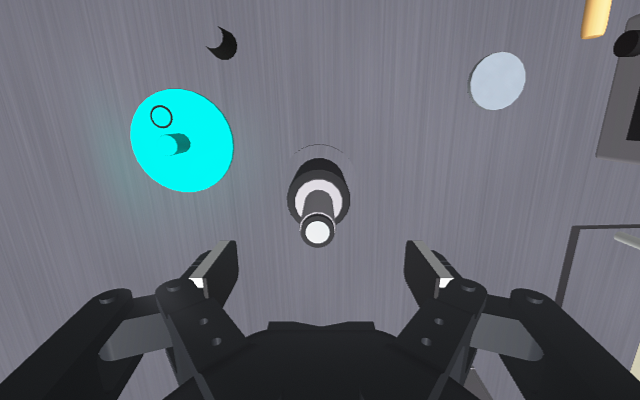

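The cap is at (317,232) against a predicted (320.5,228.4). So the gauge sits about 2 mm toward -x and a little toward -y of the TCP estimate. I'll correct for that and descend.

servo_tool(
  plan=[
    [-1, -3, -5, 0, -1],
    [-2, -5.5, -20, 0, -1],
    [-2, -5.5, -40, 0, -1],
    [-2, -5.5, -60, 0, -1],
    [-2, -5.5, -78, 0, -1],
    [-2, -5.5, -87, 0, -1],
    [-2, -5.5, -89, 0, -1],
    [-2, -5.5, -89, 0, -1],
    [-2, -5.5, -89, 0, -1],
    [-2, -5.5, -89, 0, -1],
  ],
)

```text
clock: 10.55
position: [0.4896, -0.2565, 0.1054]
tool_rot: [3.14, 0.0, 1.544]
force: [0.4, -0.6, 0.4]
grip_width: 0.0853
```

servo_tool(
  plan=[
    [0, 0, 0, 0, 0],
    [0, 0, 0, 0, 0.5],
    [0, 0, 0, 0, 1],
    [0, 0, 0, 0, 1],
    [0, 0, 0, 0, 1],
    [0, 0, 0, 0, 1],
    [0, 0, 0, 0, 1],
    [0, 0, 0, 0, 1],
    [0, 0, 0, 0, 1],
    [0, 0, 0, 0, 1],
  ],
  squeeze=50,
)

```text
clock: 11.38
position: [0.4892, -0.2563, 0.1047]
tool_rot: [3.141, -0.0, 1.544]
force: [-1.5, 1.3, 6.2]
grip_width: 0.0247
```

Run:
```python
from h import *
s=bot.observe();print(s['clock'],s['qpos'].round(3),s['position'],s['tool_rot'],s['force'],s['grip_width'])
im=bot.grab_frame('wrist');cv2.imwrite('pics/w6.png',im)
im=bot.grab_frame('side');cv2.imwrite('pics/s6.png',cv2.resize(im[270:390,240:400],None,fx=4,fy=4,interpolation=2))
```

```text
11.3833 [ 0.069  0.627  0.433  1.915 -0.401  0.685  0.717] [ 0.489173   -0.256335    0.10467535] [ 3.14143006e+00 -7.40237592e-05  1.54369148e+00] [-1.54055217  1.28047236  6.16619162] 0.02469183873542432
```

View pics/w6.png

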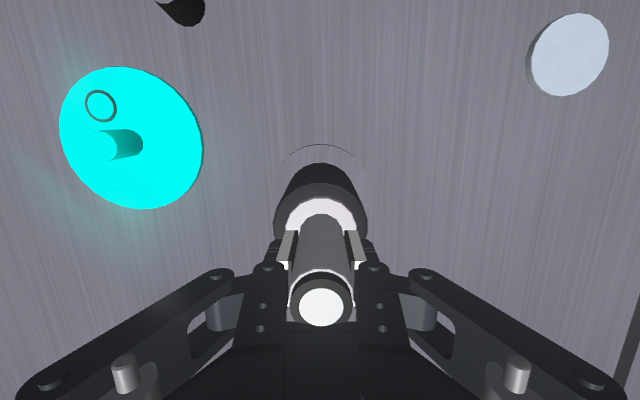

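View pics/s6.png

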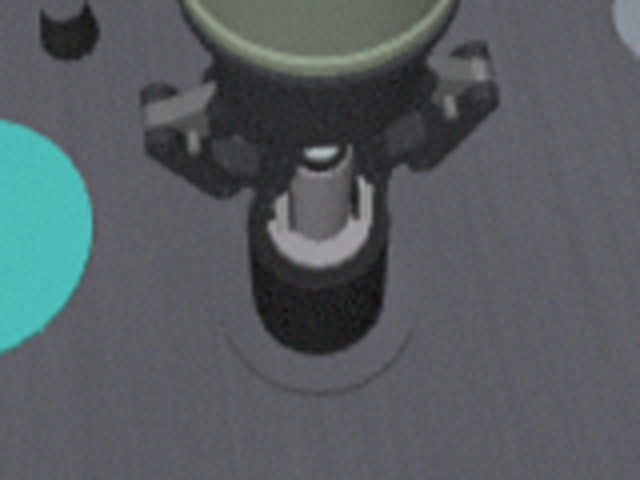

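The gauge is gripped at width 24.7 mm and looks upright. Its origin is 79.7 mm below the TCP. I'll lift straight up.

servo_tool(
  plan=[
    [0, 0, 3, 0, 1],
    [0, 0, 12, 0, 1],
    [0, 0, 25, 0, 1],
    [0, 0, 40, 0, 1],
    [0, 0, 58, 0, 1],
    [0, 0, 76, 0, 1],
    [0, 0, 94, 0, 1],
    [0, 0, 110, 0, 1],
    [0, 0, 118, 0, 1],
    [0, 0, 120, 0, 1],
  ],
)

```text
clock: 12.32
position: [0.4896, -0.2566, 0.2261]
tool_rot: [3.14, 0.001, 1.544]
force: [0.1, 0.3, -0.4]
grip_width: 0.0248
```

Run:
```python
from h import *
s=bot.observe();print(s['clock'],s['qpos'].round(3),s['position'],s['tool_rot'],s['force'],s['moment'],s['grip_width'])
im=bot.grab_frame('side');cv2.imwrite('pics/side7.png',im)
im=im[230:390,240:400];cv2.imwrite('pics/s7.png',cv2.resize(im,None,fx=3.7,fy=3.7,interpolation=2))
```

```text
12.3167 [-0.014  0.462  0.539  1.821 -0.289  0.935  0.625] [ 0.48957138 -0.2565587   0.22607485] [3.13953156e+00 5.16857474e-04 1.54373635e+00] [ 0.08938533  0.25222127 -0.3970405 ] [ 0.0137534 -0.0022804 -0.0014563] 0.024787736438771423
```

View pics/s7.png

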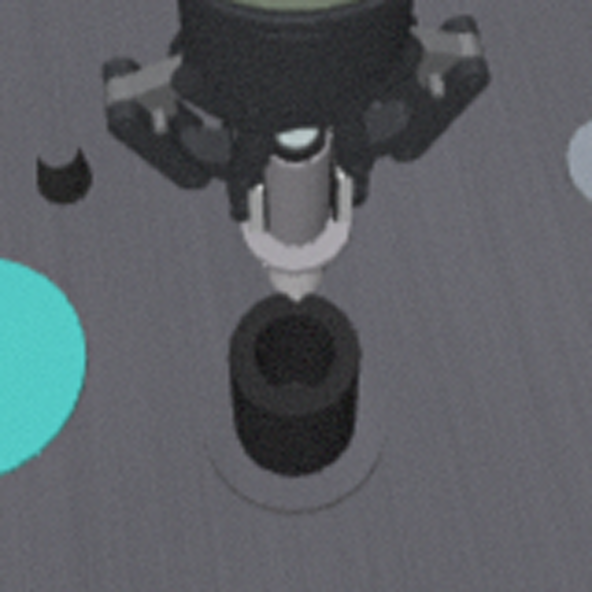

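servo_tool(
  plan=[
    [2, 15, 0, 0, 1],
    [7, 45, 0, 0, 1],
    [13, 83, 0, 0, 1],
    [19, 122, 0, 0, 1],
    [25, 161, 0, 0, 1],
    [32, 200, 0, 0, 1],
    [38, 239, 0, 0, 1],
    [44, 278, 0, 0, 1],
    [50, 317, 0, 0, 1],
    [57, 356, 0, 0, 1],
  ],
)

```text
clock: 13.2
position: [0.5455, 0.1017, 0.2236]
tool_rot: [-3.14, 0.0, 1.544]
force: [1.1, -0.8, -1.1]
grip_width: 0.025
```

servo_tool(
  plan=[
    [6, 38, 0, 0, 1],
    [12, 76, 0, 0, 1],
    [18, 114, 0, 0, 1],
    [23, 148, 0, 0, 1],
    [27, 175, 0, 0, 1],
    [30, 192, 0, 0, 1],
    [32, 200, 0, 0, 1],
    [32, 200, 0, 0, 1],
    [32, 200, 0, 0, 1],
    [32, 200, 0, 0, 1],
  ],
)

```text
clock: 14.03
position: [0.5783, 0.2978, 0.2243]
tool_rot: [-3.141, 0.001, 1.542]
force: [-0.1, -0.9, -1.2]
grip_width: 0.025
```

Run:
```python
from h import *
c=bot.calibration('side');print(plane(c,320,310.8,.2261-.0797))
s=bot.observe();print(s['clock'],s['qpos'].round(3),s['position'],s['tool_rot'],s['force'],s['moment'],s['grip_width'])
p=s['position']-[0,0,.0797];print(proj(c,[p,[.578,.299,.066]]))
im=bot.grab_frame('side');cv2.imwrite('pics/side8.png',im)
im=im[40:160,240:400];cv2.imwrite('pics/s8.png',cv2.resize(im,None,fx=5,fy=5,interpolation=2))
im=bot.grab_frame('wrist');cv2.imwrite('pics/w8.png',im)
im=bot.grab_frame('top');cv2.imwrite('pics/t8.png',im)
```

```text
[[ 0.49115284 -0.25804963  0.1464    ]]
14.0333 [-0.861  0.615  0.467  1.552 -0.304  1.048 -0.343] [0.578256   0.29776588 0.22434045] [-3.14128655e+00  7.91425121e-04  1.54184996e+00] [-0.14330888 -0.87649071 -1.17625713] [0.01226891 0.00626085 0.01826869] 0.02499894566272585
[[316.03503395  85.92229755]
 [316.08383078 111.81675126]]
```

View pics/s8.png

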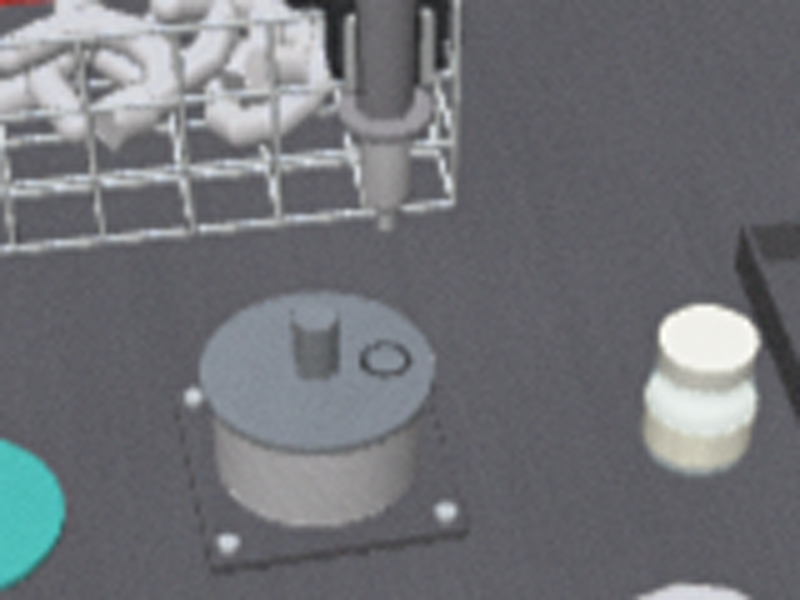

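View pics/w8.png

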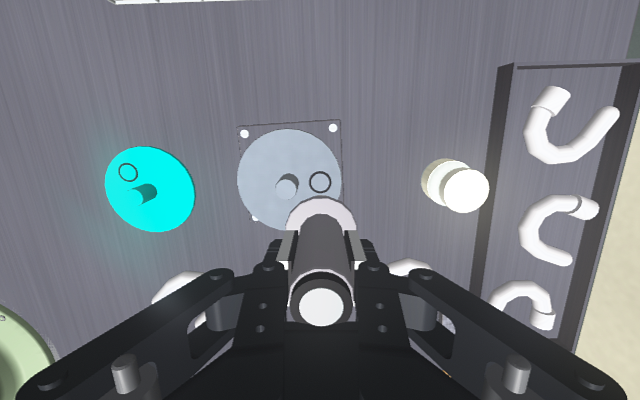

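View pics/t8.png

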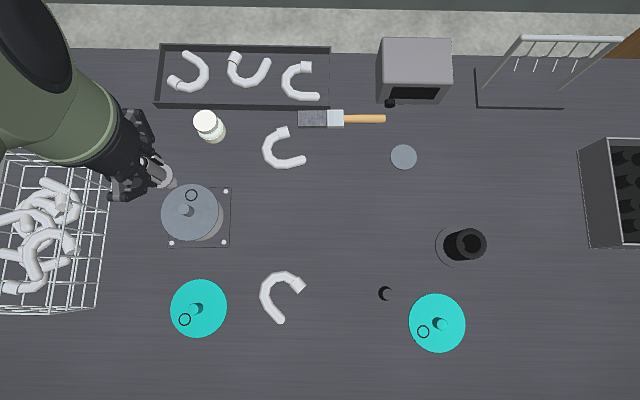

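In the side view the tip is at (317.2,85.2) and the ring at (317,111.8), so they share a column. That matches the predictions to about 1 px. I'll descend to about 8 mm above the cover.

servo_tool(
  plan=[
    [0, 0, -8, 0, 1],
    [0, 0, -20, 0, 1],
    [0, 0, -34, 0, 1],
    [0, 0, -48, 0, 1],
    [0, 0, -60, 0, 1],
    [0, 0, -68, 0, 1],
    [0, 0, -71, 0, 1],
    [0, 0, -72, 0, 1],
    [0, 0, -72, 0, 1],
    [0, 0, -72, 0, 1],
  ],
)

```text
clock: 15.02
position: [0.5784, 0.2998, 0.153]
tool_rot: [3.141, -0.0, 1.544]
force: [-0.1, -0.4, -0.7]
grip_width: 0.0249
```

Run:
```python
from h import *
c=bot.calibration('side');ct=bot.calibration('top')
F=[]
for i in range(3):
    s=bot.observe();F.append(s['force'])
    im=bot.grab_frame(['side','top','side'][i])
    if i==0: a=im
    if i==1: b=im
print(s['clock'],s['position'],s['tool_rot'],np.array(F).round(2),s['grip_width'])
p=s['position']-[0,0,.0797];print(proj(c,[p,[.578,.299,.066]]),proj(ct,[p,[.578,.299,.066]]))
a=cv2.resize(a[70:130,280:340],None,fx=6.5,fy=6.5,interpolation=2);b=cv2.resize(b[165:225,150:210],None,fx=6.5,fy=6.5,interpolation=2)
cv2.imwrite('pics/s9.png',cv2.hconcat([a,b]))
```

```text
15.1167 [0.57841305 0.29979569 0.15309842] [ 3.14084607e+00 -5.24750495e-04  1.54376188e+00] [[-0.08 -0.43 -0.67]
 [ 0.07 -0.2  -1.31]
 [ 0.22 -0.04 -0.9 ]] 0.02476817642432513
[[316.17424702 109.24548289]
 [316.08383078 111.81675126]] [[189.07557369 193.93553063]
 [190.75822577 194.93730913]]
```

View pics/s9.png

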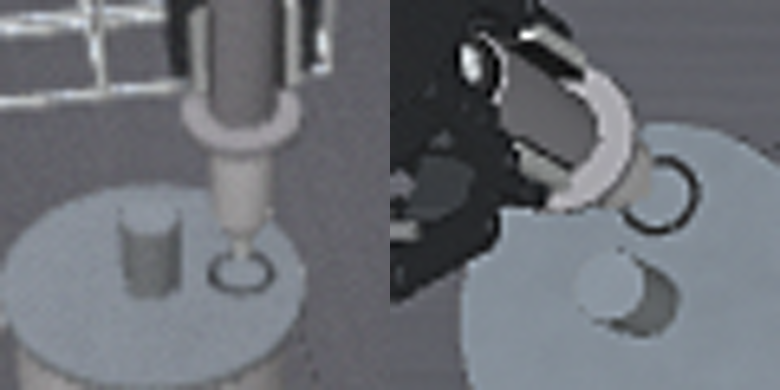

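The tip is above the ring, centred to within about 2 mm. I'll press in gently.

servo_tool(
  plan=[
    [0, 0, -2, 0, 1],
    [0, 0, -4, 0, 1],
    [0, 0, -5.5, 0, 1],
    [0, 0, -7, 0, 1],
    [0, 0, -8, 0, 1],
    [0, 0, -9, 0, 1],
    [0, 0, -9.5, 0, 1],
    [0, 0, -9.5, 0, 1],
    [0, 0, -9.5, 0, 1],
    [0, 0, -9.5, 0, 1],
  ],
)

```text
clock: 16.0
position: [0.5782, 0.2997, 0.1431]
tool_rot: [3.142, -0.0, 1.544]
force: [-0.9, 0.7, -0.0]
grip_width: 0.0248
```

Run:
```python
from h import *
F=[]
for i in range(8):
    s=bot.observe();F.append(np.r_[s['position'][2],s['force']])
    im=bot.grab_frame('side')
F=np.array(F);print(s['clock'],s['position'],s['tool_rot'],F.mean(0).round(4),F.std(0).round(4),s['grip_width'])
```

```text
16.35 [0.57810953 0.29970224 0.1430101 ] [-3.14153718e+00 -9.27860467e-06  1.54382962e+00] [ 0.143  -0.7029 -0.0556  1.0366] [0.     0.5539 0.4926 0.597 ] 0.02462860450866662
```

servo_tool(
  plan=[
    [0, 0, -0.4, 0, 1],
    [0, 0, -0.8, 0, 1],
    [0, 0, -1.2, 0, 1],
    [0, 0, -1.4, 0, 1],
    [0, 0, -1.4, 0, 1],
    [0, 0, -1.4, 0, 1],
    [0, 0, -1.4, 0, 1],
    [0, 0, -1.4, 0, 1],
    [0, 0, -1.4, 0, 1],
    [0, 0, -1.4, 0, 1],
  ],
)

```text
clock: 17.23
position: [0.5782, 0.2997, 0.1416]
tool_rot: [3.142, -0.0, 1.544]
force: [-1.3, 0.1, 2.6]
grip_width: 0.0253
```

Run:
```python
from h import *
F=[]
for i in range(16):
    s=bot.observe();F.append(np.r_[s['position'][2],s['force']])
    im=bot.grab_frame(['side','top'][i%2])
    if i==0:a=im
    if i==1:b=im
F=np.array(F);print(s['clock'],s['position'],s['tool_rot'],F.mean(0).round(4),F.std(0).round(4),s['grip_width'])
cv2.imwrite('pics/side10.png',a);cv2.imwrite('pics/top10.png',b)
a=cv2.resize(a[70:130,280:340],None,fx=6.5,fy=6.5,interpolation=2);b=cv2.resize(b[165:225,150:210],None,fx=6.5,fy=6.5,interpolation=2)
cv2.imwrite('pics/s10.png',cv2.hconcat([a,b]))
```

```text
17.9833 [0.57812616 0.29965517 0.14157879] [-3.14154079e+00  6.15120333e-05  1.54373987e+00] [ 0.1416 -0.9514 -0.0374  2.0854] [0.     0.4231 0.5476 0.5191] 0.025084217450358444
```

View pics/s10.png

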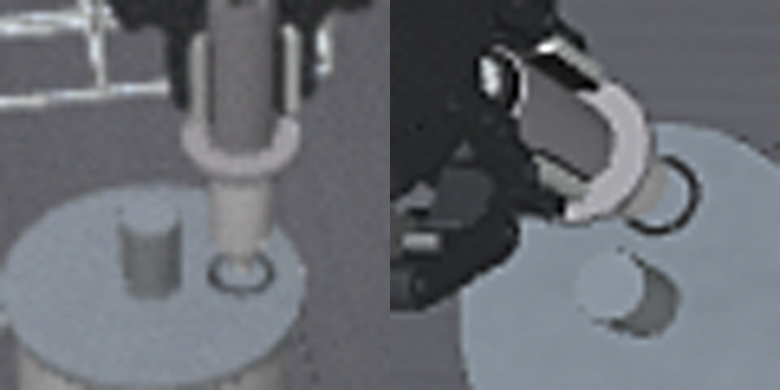

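View pics/side10.png

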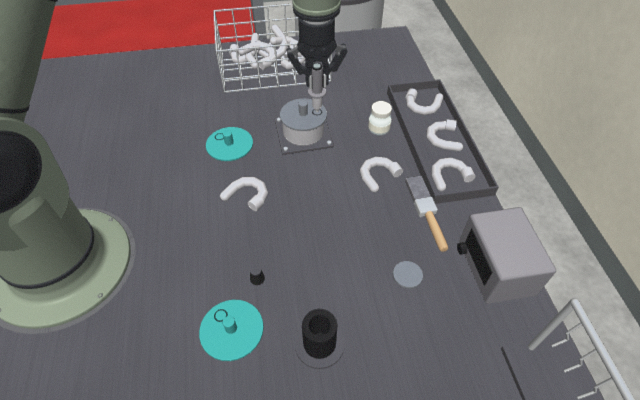

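```bash
python3 -c "
from workcell import bot
print(bot.job_done())"
```

```text
the job is handed in; nothing more can be done
None
```

The job is handed in, at about 18 s on the robot's clock. The grey cover is on the nest and released. The gauge is held upright with its probe pressed inside the printed ring.

- **Cover:** It touched down within 0.3 mm of the expected seated height. Seen from above afterwards, it looked level and sat about 1.5–2 mm off the nest's centre, inside the 4 mm play.
- **Probe depth:** Gripper height puts the probe about 4.1 mm in. The force reading, averaged and allowing for the gauge's weight, gives about 3.1–3.3 N, close to the 3 N expected at half travel.
- **Probe position:** The side view shows the tip inside the ring, within about 2 mm of its centre. In the last top view the gauge hid the tip, so that rests on the side view alone.
- **Other contact and bystanders:** In the last pictures only the probe touches the cover besides the nest, and the other things on the bench look unmoved.
- **Disagreements:** The wrist camera was off from the fixed cameras by about 2 mm. The force signal also carried about 0.5 N of noise, and I saw an unexplained steady sideways reading of about 1 N while pressing. None of the final checks failed.

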